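# Prop open the carrot chest

## Task

Prop the carrot chest open: take the prop rod by its red cross-bar, raise the hinged lid with it, and feel along the yellow plate on the chest's side for the holding hole until the rod's brass foot sinks into it down to its collar, so that the rod alone carries the lid. Keep the foot's pressure on the plate light (under 20 N), and leave everything else on the table where it is.

Things in the scene. Friction and masses are not known exactly. Their poses are not given: they have to be found in the camera images.
- chest: White open-topped box with a grey lid, fixed to the table, 250 (x) x 260 (y) x 130 mm high; origin under its centre, z up, its front faces its own -x. The lid is hinged along the far (+x) top rim and weighs 0.4 to 0.75 kg; let go, it sinks shut within a second or two (damped hinge). Prop rod and rail are on its right (-y) side.
- lid_hinge (a point): Point on the lid's hinge line, in the plane in which the prop rod swings: 125, -150, 130 mm in the chest's frame (rod and rail lie in the chest's x-z plane at y = -150 mm).
- lid (a joint): Opening angle of the lid, rad: 0 shut, grows as it opens (up to 1.3). About 0.65 to 0.75 when the rod is seated in the hole.
- rod_pivot (a point): Pin by which the rod hangs on the lid's side, 215 mm from lid_hinge: with the lid at angle t it is 215 cos(t) mm nearer the chest's front than the hinge and 215 sin(t) mm above it. The rod turns freely about it.
- prop_rod (a joint): Angle of the rod relative to the lid, rad: 0 when parked (rod sloping down from the pivot towards the hinge end, 17 degrees below level), grows as the foot swings down and to the front; -0.25 to 1.9. About 0.3 to 0.55 when seated.
- rod_grip (a point): Grip point on the red cross-bar, an 11 mm thick round bar that sticks out 94 mm to the right from the rod, along the chest's y. This point is 66 mm outboard of the rod, on a level with its axis 160 mm from the pivot. Take it from above, fingers closing along the chest's x. The rod can turn in the grip about the bar: moving this point in the chest's x-z plane swings lid and rod together.
- rod_foot: Brass foot of the rod; origin at the very tip, 215 mm from the pivot; its z axis points along the rod to the pivot. Pin 8 mm thick with a round end, 13 mm long below a collar of 18 mm diameter. At the start it lies on the parking ledge at the hinge end of the rail.
- hold_rail: Dark rail on the chest's right side that carries a yellow plate. Origin at the chest's 125, -150, 70 mm (60 mm straight under lid_hinge), level with the plate's top; axes as the chest's. Its parking ledge, from the hinge end to 100 mm in front of the hinge line, lies 6 mm lower than the plate's top and under the plate's rear end.
- hole_span (a point): Middle of the span in which the holding hole lies, 132 mm in front of the hinge line, level with the plate's top. The plate (112 x 34 x 6 mm) is clamped anywhere along the rail; the hole in its middle goes through, is 12 mm along the rail by 11 mm, open below. The hole's own place is not reported: its centre is up to 20 mm from this point, to the front or to the hinge end.
- red_cap_jar: Bystander: white jar with red cap, 72 mm wide, 121 mm high; origin under its centre.
- root_pack: Bystander: flat vacuum pack of diced root, 184 x 234 x 37 mm; origin under its centre.
- date_stamp: Bystander: hand stamp with a red knob, 87 mm high; origin under its centre.

How it is judged:
On the way, in this order (a step that is already met when the one before it is completed fails the run):
1. the lid is raised and the rod's foot stands above or on the plate (value of joint lid above 0.45 rad and z of rod_foot in the frame of chest above 0.064 m), for 0.2 s.
2. the foot is down in the holding hole (z of rod_foot in the frame of chest below 0.062 m and x of rod_foot in the frame of hold_rail between -0.164 and -0.1 m and value of joint lid above 0.6 rad), for 0.2 s.
At the end, for the whole second after the job is handed in: The lid stands open by more than 0.6 rad and still (under 0.05 rad/s), carried by the rod, whose foot is at least 8 mm below the plate's top in the holding hole (its tip 100 to 164 mm in front of the hinge line) (all of step 2 and velocity of joint lid between -0.05 and 0.05 rad/s); the robot touches nothing.
It fails at once if the rod's foot is pressed on the rail or plate with more than 20 N (contact force between rod_foot and hold_rail above 20 N).
It fails at once if a bystander is moved by more than 20 mm (distance of any of red_cap_jar, root_pack, date_stamp from where it was at the start of the episode above 0.02 m).
It also fails if it takes over 45 s, if anything falls off the work surface, if the arm or the gripper's body presses on something with over 40 N, if the wrist force passes 120 N, or if a joint passes its speed limit or range.

## Robot

A 6-joint arm with a two-finger parallel gripper is mounted at the origin on a cart in front of the work surface, level with it; the furniture and walls round the work are solid. World frame = base frame: x ahead of the robot, y to its left, z up, the work surface at z = 0. Lengths are in m, angles in rad, forces in N, time in s.
With the tool pointing down it reaches from about 0.35 to 0.775 m from the base axis. Payload 5.5 kg.
Tool frame: the origin (TCP) lies on the mounting face of the last link; the fingertips stand 173 mm ahead of it and the grasp point (between the pads) lies 155 mm ahead of it; z points along the fingers, y is the direction in which the jaws open and shut (so a half turn about z gives the same grasp; the last joint's range is limited). The gripper opens to 85 mm and grips with 20 to 120 N. Pads are 22 mm wide; open, the fingers measure 114 mm over their backs; the gripper's body (76 mm by 85 mm) begins 54 mm behind the grasp point. The pads swing forward as they close: fully open they stand 13 mm farther back than shut.
Start: joints at [-1.293, 0.313, 0.046, 1.304, 0, 1.431], TCP at [0.233, -0.526, 0.405] pointing down, gripper open.
Joint ranges: [-2.76, 2.76], [-0.86, 1.69], [-1.03, 1.26], [-2.2, 2.34], [-1.47, 1.5], [-3.14, 3.14]. Speed limits (rad/s): [2.57, 2.57, 3.14, 3.14, 3.14, 3.14].

## Interface

Orientations are given as a unit quaternion [w, x, y, z].
In Python, from workcell import * gives the robot as it stands. The module is installed in compiled form; this text tells all that it offers.
- The arm moves only by the shell command python3 -m crank 'ROWS' [FORCE]. ROWS is JSON, a list of rows, each a list of 7 numbers: the shift along the tool's x, y, z in mm, then the turn, a rotation vector about the tool's x, y, z in degrees, then the opening, from 0 (shut) to 1 (fully open). A call has exactly 8 rows; each row shifts and turns the commanded pose from where the row before left it, along the tool's axes as they then stand; what a row does not reach is not made up. A row lasts 1/8 s, in which the tool goes at most 62.5 mm and 10.7 degrees, less where a joint would pass 70% of its speed; a pose out of reach is approached as far as the arm can. A call with a gripper value outside its range is refused whole. The fingers move at their own pace and stop on an object; FORCE is the grip in N (left out, the last holds). Time passes only in rows, so rows that do not move let the fingers close, or fill a call up. It gives the time, the measured TCP pose, the force and the opening at its end, in the units of the state.
- get_state(): the state, without advancing time (a new reading comes with each control period).
- read_camera(name): name is "scene" or "top" or "wrist"; returns the picture (400x640x3 uint8, blue, green, red); there is no depth.
- calibration(name): a dict with "fx", "fy", "cx", "cy" (pixels), "extrinsics" (4x4, takes a point from world to camera coordinates). Camera axes: x right, y down, z forward; pixel columns grow to the right and rows downward; lengths in m; the calibration is good to about 2 mm. A picture is of the moment at which its call begins: read the wrist's pose just before it. calibration takes no time and is no camera call; for the wrist camera it gives the pose at the moment of the call.
- hand_in(): hands the job in, once; it reports no verdict.
The state is a dict: "clock": time; "joint_pos": joint angles; "qvel": joint speeds; "tau": joint torques, N m; "tcp_pos": TCP position; "orientation": TCP orientation; "wrist_force": force on the tool from outside, world axes, zero at the start; "ft_torque": the same for the moment, N m; "finger_gap": finger opening in m.
Only numpy, scipy, OpenCV 4.12 (cv2) and the standard library are available. Lean on these libraries where they do the work, as an engineer would, in place of code of your own. Each camera call takes 0.05 s, during which the arm holds its last target.

## Working session

There is one attempt and no reset: what is moved stays moved. The work goes in short steps, Python scripts to look and compute and a shell command to move; the robot and the scene stay as the last step left them, time stands still between calls to the robot, and variables do not carry over. Pictures are saved under pics/ and viewed, and the job is handed in when it is done.

```bash
mkdir -p pics
python3 - <<'E'
from workcell import *
import cv2
print(get_state())
for n in ["scene","top","wrist"]:
    c=calibration(n); print(n,c)
    cv2.imwrite(f"pics/{n}0.png",read_camera(n))
E
```

```text
{'clock': 0.0, 'joint_pos': array([-1.29261543e+00,  3.13977376e-01,  4.50011599e-02,  1.30358808e+00,
       -9.46974822e-07,  1.43118782e+00]), 'qvel': array([ 0.00070231, -0.00069481,  0.00119363,  0.00063123, -0.00127504,
       -0.00036937]), 'tau': array([-1.52646339e-04, -4.80630434e+01,  2.98531651e+01,  1.94874202e-02,
       -9.04740364e-05, -2.01066001e-06]), 'tcp_pos': array([ 0.23323463, -0.52536334,  0.40383076]), 'orientation': array([-8.81831030e-04,  9.78260345e-01,  2.07378677e-01, -6.16713008e-05]), 'wrist_force': array([-0.52289218,  0.76571414, -0.06391143]), 'ft_torque': array([ 0.01353567, -0.00840474, -0.02097192]), 'finger_gap': 0.08518550818203353}
scene {'fx': 495.0895453004362, 'fy': 495.0895453004362, 'cx': 318.0573157984026, 'cy': 199.7424400561915, 'extrinsics': array([[ 0.42569746, -0.90473553, -0.01533925, -0.22408883],
       [-0.39729658, -0.17165228, -0.90149372,  0.31180223],
       [ 0.81298038,  0.38985782, -0.43252027,  1.55706808],
       [ 0.        ,  0.        ,  0.        ,  1.        ]])}
top {'fx': 503.4396014607031, 'fy': 503.4396014607031, 'cx': 313.59197520770397, 'cy': 198.4442637049338, 'extrinsics': array([[ 0.15798986, -0.98742512, -0.0055526 , -0.09144081],
       [-0.7786977 , -0.1211314 , -0.6155949 ,  0.48190099],
       [ 0.60718127,  0.10158155, -0.78804321,  1.95543307],
       [ 0.        ,  0.        ,  0.        ,  1.        ]])}
wrist {'fx': 285.5110971761517, 'fy': 285.5110971761517, 'cx': 315.8210795061506, 'cy': 202.9519421832116, 'extrinsics': array([[ 0.40611866, -0.91381922, -0.00143455, -0.57419679],
       [-0.87910359, -0.391118  ,  0.27240334, -0.03416339],
       [-0.24948849, -0.10936696, -0.96218208,  0.37830619],
       [ 0.        ,  0.        ,  0.        ,  1.        ]])}
```

View pics/scene0.png

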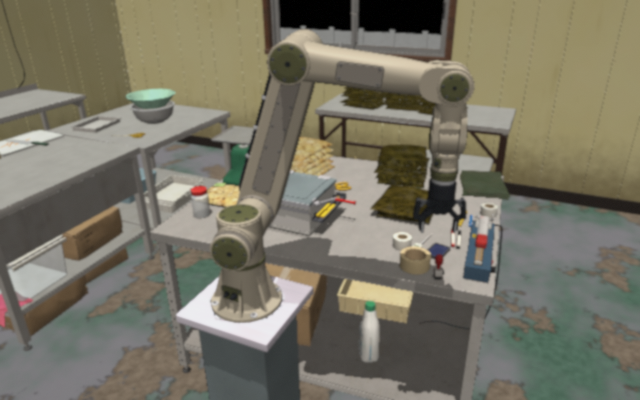

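View pics/top0.png

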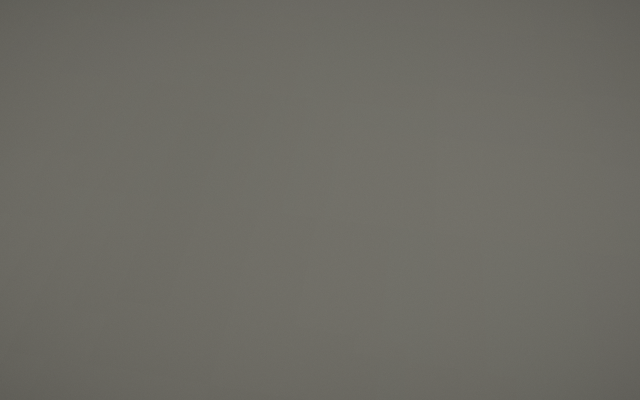

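View pics/wrist0.png

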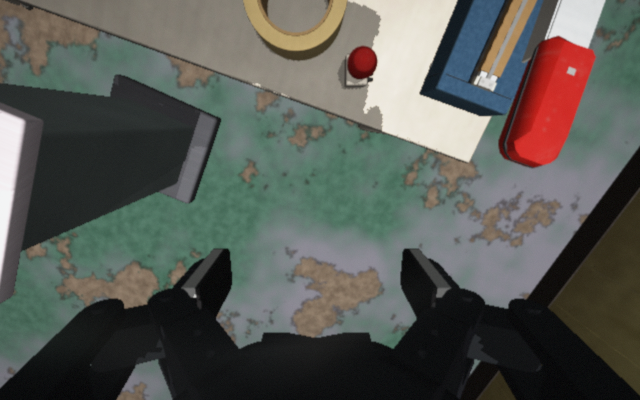

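The scene view shows the chest near px (303,203), the red bar near (345,202) and the yellow plate near (328,208). The top camera is blank, a flat grey. The wrist view shows only the near right corner of the table. I'll zoom in on the scene picture.

```bash
cat > h.py <<'E'
from workcell import *
import cv2, numpy as np
from scipy.spatial.transform import Rotation as R
def ray(c,u,v):
    E=np.array(c["extrinsics"]);Rm=E[:3,:3];t=E[:3,3]
    d=Rm.T@np.array([(u-c["cx"])/c["fx"],(v-c["cy"])/c["fy"],1.]);return -Rm.T@t,d
def atz(c,u,v,z):
    o,d=ray(c,u,v);return o+d*(z-o[2])/d[2]
def proj(c,P):
    E=np.array(c["extrinsics"]);p=(E[:3,:3]@np.atleast_2d(P).T).T+E[:3,3]
    return np.c_[c["fx"]*p[:,0]/p[:,2]+c["cx"],c["fy"]*p[:,1]/p[:,2]+c["cy"]]
def tq():
    s=get_state();q=s["orientation"];return s,R.from_quat([q[1],q[2],q[3],q[0]])
E
python3 - <<'E'
from h import *
im=cv2.imread("pics/scene0.png")[160:250,250:370]
cv2.imwrite("pics/z0.png",cv2.resize(im,None,fx=6,fy=6,interpolation=cv2.INTER_CUBIC))
c=calibration("scene")
for u,v,z in [(355,203,.1),(328,208,.07),(308,230,0),(265,222,0),(200,215,0),(335,180,.13)]: print(u,v,atz(c,u,v,z))
E
```

```text
355 203 [ 0.58387762 -0.13433507  0.1       ]
328 208 [ 0.55662047 -0.03063936  0.07      ]
308 230 [0.47590241 0.02006168 0.        ]
265 222 [0.46560729 0.21038327 0.        ]
200 215 [0.40977704 0.49408585 0.        ]
335 180 [6.97364464e-01 2.26265457e-05 1.30000000e-01]
```

View pics/z0.png

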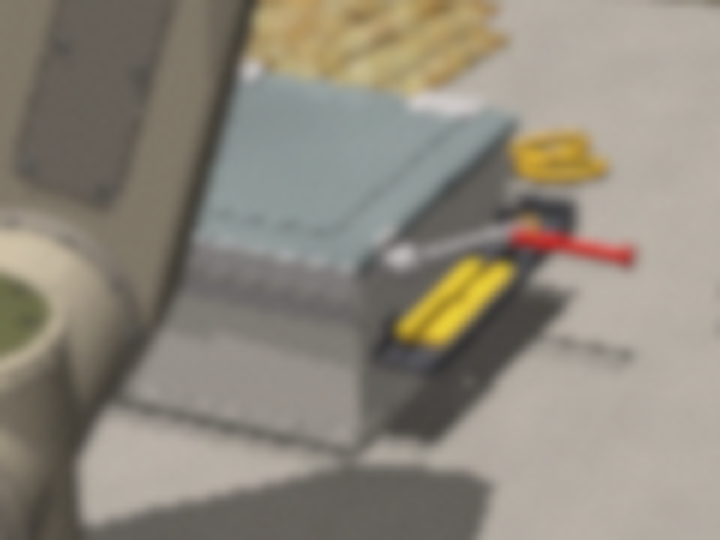

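Chest front-right bottom corner is near px (309,236), and the red bar runs from (335,199) to (355,202). Next I'll plan a look from the wrist camera over the rod.

```bash
cat >> h.py <<'E'
def plan(goal,yawturn,n):
    """suggest rows: straight to goal with turn yawturn(deg) about tool z"""
    s,r=tq();p=np.array(s["tcp_pos"]);d=(np.array(goal)-p)/n
    for i in range(n):
        print(np.round(r.inv().apply(d)*1000,1), round(yawturn/n,2)); r=r*R.from_rotvec([0,0,np.radians(yawturn/n)])
E
python3 - <<'E'
from h import *
s,r=tq()
c=calibration("wrist");o,d=ray(c,c["cx"],c["cy"])
print("cam in tool",r.inv().apply(o-s["tcp_pos"]),"fwd in tool",r.inv().apply(d)); print(r.as_matrix().round(3))
plan([0.56,-0.20,0.42],-66,10)
E
```

```text
cam in tool [ 7.03841898e-02 -7.82060969e-05  3.14335404e-02] fwd in tool [-2.72612597e-01  2.63407380e-04  9.62123850e-01]
[[ 0.914  0.406 -0.   ]
 [ 0.406 -0.914  0.001]
 [ 0.    -0.001 -1.   ]]
[ 43.1 -16.5  -1.6] -6.6
[ 44.7 -11.4  -1.6] -6.6
[45.7 -6.2 -1.6] -6.6
[46.1 -0.9 -1.6] -6.6
[45.9  4.4 -1.6] -6.6
[45.1  9.6 -1.6] -6.6
[43.7 14.7 -1.6] -6.6
[41.7 19.7 -1.6] -6.6
[39.2 24.3 -1.6] -6.6
[36.1 28.7 -1.6] -6.6
```

```bash
python3 -m crank '[[45,-18,0,0,0,-6.6,1],[47,-13,0,0,0,-6.6,1],[49,-7,0,0,0,-6.6,1],[50,-2,0,0,0,-6.6,1],[50,4,0,0,0,-6.6,1],[50,9,0,0,0,-6.6,1],[49,14,0,0,0,-6.6,1],[47,19,0,0,0,-6.6,1]]'
python3 -m crank '[[45,24,0,0,0,-6.6,1],[43,28,0,0,0,-6.6,1],[0,0,0,0,0,0,1],[0,0,0,0,0,0,1],[0,0,0,0,0,0,1],[0,0,0,0,0,0,1],[0,0,0,0,0,0,1],[0,0,0,0,0,0,1]]'
python3 - <<'E'
from h import *
s,r=tq();c=calibration("wrist");cv2.imwrite("pics/w1.png",read_camera("wrist"))
import pickle;pickle.dump(c,open("c1.pkl","wb"))
print(s["tcp_pos"],s["joint_pos"],r.as_matrix().round(3))
E
```

```text
clock: 1.15
tcp_pos: [0.5095, -0.2349, 0.4045]
orientation: [-0.0, 0.783, 0.622, -0.0]
wrist_force: [0.9, -0.4, 0.0]
finger_gap: 0.0855
clock: 2.15
tcp_pos: [0.5749, -0.159, 0.4048]
orientation: [0.0, 0.708, 0.706, -0.0]
wrist_force: [0.5, 1.1, 0.4]
finger_gap: 0.0854
[ 0.57486871 -0.15895488  0.40482467] [-4.04282432e-01  3.55447956e-01  1.06120556e-01  1.32127624e+00
 -8.56317560e-05  1.16838279e+00] [[ 0.002  1.     0.   ]
 [ 1.    -0.002 -0.   ]
 [-0.     0.    -1.   ]]
```

View pics/w1.png

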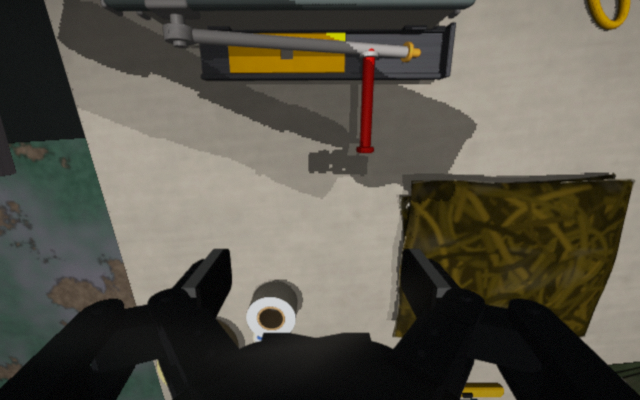

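Clear view. The rod pivot is at px (177,30), the red bar runs from (369,55) to (366,150), and the brass foot is at (416,50). The yellow plate spans x 229–345 with a dark hole at about (287,54). The root pack is at the lower right. Next I'll zoom in.

Run:
```python
from h import *
im=cv2.imread("pics/w1.png")[0:165,150:480]
cv2.imwrite("pics/z1.png",cv2.resize(im[:120],None,fx=2.4,fy=2.4,interpolation=cv2.INTER_CUBIC))
im=cv2.imread("pics/w1.png")[15:90,200:360]
cv2.imwrite("pics/z2.png",cv2.resize(im,None,fx=5,fy=5,interpolation=cv2.INTER_CUBIC))
```

```text
(no output)
```

View pics/z1.png

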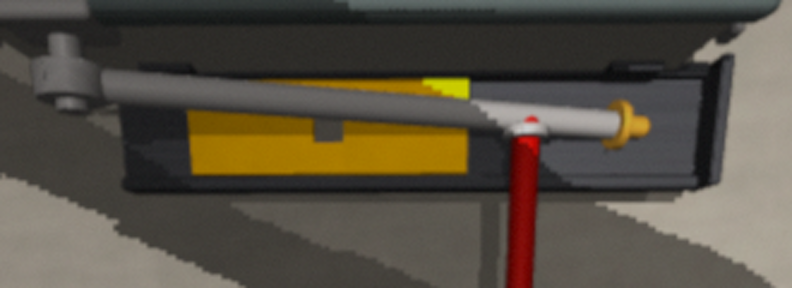

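View pics/z2.png

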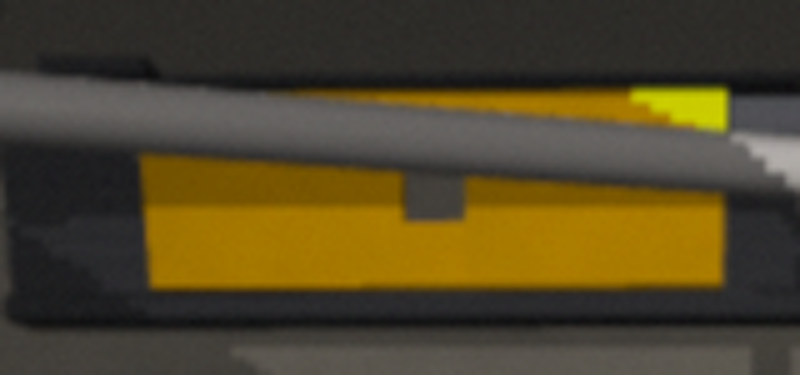

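Run:
```python
from h import *
import pickle
c=pickle.load(open("c1.pkl","rb"))
P={"pfn":(230,72.6,.07),"prn":(344.6,72,.07),"prf":(345.4,33,.07),"holeF":(280.7,58.7,.07),"holeR":(293,58.7,.07),"barout":(366,149,.083),"barin":(369.2,60,.083),"tip":(421,50,.067),"pivotpin":(178,42,.13),"railFn":(201.5,79,.07),"railback":(448,77,.07)}
W={}
for k,(u,v,z) in P.items(): W[k]=atz(c,u,v,z); print(k,W[k].round(4))
for a,b in [("pfn","prn"),("prn","prf"),("barin","barout")]:
    d=W[b]-W[a]; print(a,b,np.linalg.norm(d).round(4),np.degrees(np.arctan2(d[1],d[0])).round(2))
```

```text
pfn [ 0.4924 -0.0427  0.07  ]
prn [ 0.6044 -0.0423  0.07  ]
prf [ 0.6043 -0.0084  0.07  ]
holeF [ 0.5424 -0.0304  0.07  ]
holeR [ 0.5543 -0.0304  0.07  ]
barout [ 0.6265 -0.1154  0.083 ]
barin [ 0.6257 -0.0342  0.083 ]
tip [ 0.6782 -0.0224  0.067 ]
pivotpin [ 0.471  -0.0304  0.13  ]
railFn [ 0.4639 -0.0485  0.07  ]
railback [ 0.7061 -0.047   0.07  ]
pfn prn 0.112 0.19
prn prf 0.0339 90.21
barin barout 0.0813 -89.42
```

The measurements match the given sizes: plate 112.0 × 33.9 mm, hole 12 mm long, and chest yaw under 0.5°.

| Quantity | World position |
|---|---|
| Hinge line | x ≈ 0.688 |
| Rod plane | y ≈ −0.0254 |
| Hole | x ≈ 0.5484, 140 mm in front of the hinge line, inside the ±20 mm span |
| Grip | about (0.626, −0.095, 0.083) |

I'll turn the hand half round so the camera sits outboard of the rod, then go above the bar.

```bash
python3 -m crank '[[0,0,0,0,0,-10,1],[0,0,0,0,0,-10.5,1],[0,0,0,0,0,-10.5,1],[0,0,0,0,0,-10.5,1],[0,0,0,0,0,-10.5,1],[0,0,0,0,0,-10.5,1],[0,0,0,0,0,-10.5,1],[0,0,0,0,0,-10.5,1]]'
python3 -m crank '[[0,0,0,0,0,-10.5,1],[0,0,0,0,0,-10.5,1],[0,0,0,0,0,-10.5,1],[0,0,0,0,0,-10.5,1],[0,0,0,0,0,-10.5,1],[0,0,0,0,0,-10.5,1],[0,0,0,0,0,-10.5,1],[0,0,0,0,0,-10.5,1]]'
python3 -m crank '[[0,0,0,0,0,-10,1],[0,0,0,0,0,-2.5,1],[-20,-17,10,0,0,0,1],[-22,-17,20,0,0,0,1],[-22,-17,30,0,0,0,1],[0,0,30,0,0,0,1],[0,0,0,0,0,0,1],[0,0,0,0,0,0,1]]'
python3 - <<'E'
from h import *
s,r=tq();c=calibration("wrist");cv2.imwrite("pics/w2.png",read_camera("wrist"))
import pickle;pickle.dump(c,open("c2.pkl","wb"))
print(s["tcp_pos"],s["joint_pos"],r.as_matrix().round(3))
E
```

```text
clock: 3.2
tcp_pos: [0.5751, -0.1585, 0.4047]
orientation: [0.0, 0.054, 0.999, -0.0]
wrist_force: [-0.5, -1.0, -0.3]
finger_gap: 0.0852
clock: 4.2
tcp_pos: [0.5751, -0.1586, 0.4047]
orientation: [-0.0, -0.628, 0.778, -0.0]
wrist_force: [-0.3, 0.7, -0.6]
finger_gap: 0.0853
clock: 5.2
tcp_pos: [0.6263, -0.0949, 0.3158]
orientation: [0.0, -0.707, 0.708, -0.001]
wrist_force: [-0.4, -0.1, 0.5]
finger_gap: 0.0849
[ 0.62634293 -0.09491341  0.31581946] [-2.76985458e-01  4.61730699e-01  4.65820525e-02  1.15455203e+00
 -1.39458927e-04 -1.84628002e+00] [[-0.002 -1.     0.001]
 [-1.     0.002 -0.   ]
 [ 0.    -0.001 -1.   ]]
```

View pics/w2.png

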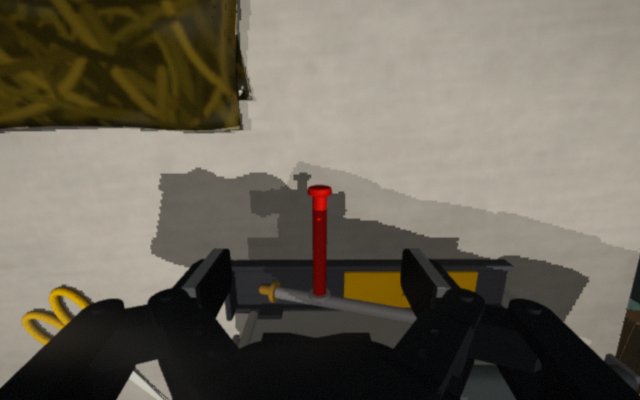

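The bar stands upright in the image from (319,187) to (320,295), close to the middle between the fingers. I'll check its x position and then descend.

```bash
python3 - <<'E'
from h import *
import pickle
c=pickle.load(open("c2.pkl","rb"))
for p in [(319.5,190,.083),(320,240,.083),(320,290,.083),(477,271,.07),(344,272,.07)]: print(p,atz(c,*p).round(4))
E
python3 -m crank '[[0,0,15,0,0,0,1],[0,0,20,0,0,0,1],[0,0,20,0,0,0,1],[0,0,15,0,0,0,1],[0,0,8,0,0,0,1],[0,0,0,0,0,0,1],[0,0,0,0,0,0,1],[0,0,0,0,0,0,1]]' 60
```

```text
(319.5, 190, 0.083) [ 0.625  -0.1162  0.083 ]
(320, 240, 0.083) [ 0.6246 -0.0772  0.083 ]
(320, 290, 0.083) [ 0.6244 -0.0339  0.083 ]
(477, 271, 0.07) [ 0.493  -0.0436  0.07  ]
(344, 272, 0.07) [ 0.6042 -0.0427  0.07  ]
clock: 6.25
tcp_pos: [0.6265, -0.0947, 0.2375]
orientation: [0.0, -0.707, 0.707, -0.001]
wrist_force: [-0.1, 0.3, -0.3]
finger_gap: 0.0854
```

```bash
python3 -m crank '[[0,1,0,0,0,0,0],[0,0,0,0,0,0,0],[0,0,0,0,0,0,0],[0,0,0,0,0,0,0],[0,0,0,0,0,0,0],[0,0,0,0,0,0,0],[0,0,0,0,0,0,0],[0,0,0,0,0,0,0]]' 60
python3 - <<'E'
from h import *
s,r=tq();cv2.imwrite("pics/w3.png",read_camera("wrist"))
print(s["tcp_pos"],s["wrist_force"],s["ft_torque"],s["finger_gap"])
E
```

```text
clock: 7.25
tcp_pos: [0.6244, -0.0946, 0.2366]
orientation: [-0.001, -0.707, 0.708, 0.001]
wrist_force: [-4.5, 0.3, 3.8]
finger_gap: 0.0089
[ 0.62442118 -0.09457861  0.23664744] [-4.4673488   0.26678754  3.78927433] [-0.06998116  1.01522861  0.05369607] 0.008905151578751104
```

View pics/w3.png

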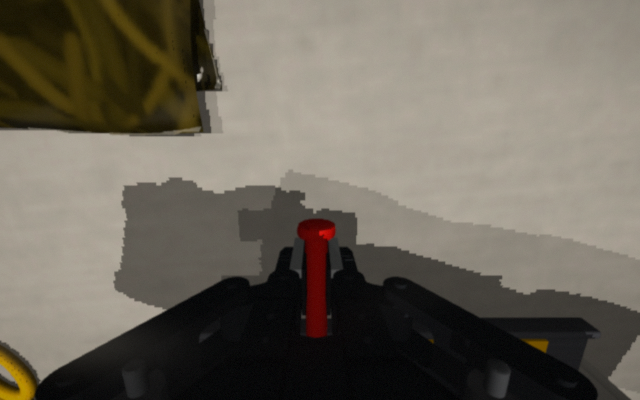

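The bar is held between the pads (gap 8.9 mm) with small wrist forces. Now I'll compute the linkage path.

```bash
cat >> h.py <<'E'
D2=np.pi/180
def G(t,phi,L=.16):  # x,z relative to hinge, degrees
    a=t*D2;b=(t+phi)*D2
    return np.array([-.215*np.cos(a)+L*np.cos(b),.215*np.sin(a)-L*np.sin(b)])
def tip(t,phi): return G(t,phi,.215)
from scipy.optimize import fsolve
def inv_tip(x,z): return fsolve(lambda q:(tip(*q)-[x,z])*1e3,[50,38])
def inv_grip(x,z,g=(45,38)): return fsolve(lambda q:(G(*q)-[x,z])*1e3,g)
E
python3 - <<'E'
from h import *
hx=.5485-.687
q1=inv_tip(hx,-.045);q2=inv_tip(hx,-.073); print("above",q1,G(*q1)," seated",q2,G(*q2)); 
pts=[(0,17),(6,17),(13,17),(20,17),(27,17),(34,17),(41,17),(47,18),(52,20),(53.5,24),(54,28),(53.5,32),tuple((q1+[53,36])/2),tuple(q1)]
g=[G(*p) for p in pts]
for p,a,b in zip(pts[1:],g,g[1:]): print(np.round(p,1),"tooly %.1f toolz %.1f"%(-(b-a)[0]*1e3,-(b-a)[1]*1e3),"tip",(tip(*p)*1e3).round(1), "cum",((b-g[0])*1e3).round(1))
E
```

```text
above [52.20479432 39.59144256] [-0.13677602  0.00997297]  seated [40.85549465 42.70375068] [-0.14466967 -0.01834714]
[ 6 17] tooly 4.6 toolz -6.7 tip [-15.9 -61.5] cum [-4.6  6.7]
[13 17] tooly 4.4 toolz -8.4 tip [-23.3 -59.1] cum [-8.9 15.1]
[20 17] tooly 3.3 toolz -8.9 tip [-30.3 -55.9] cum [-12.3  24. ]
[27 17] tooly 2.2 toolz -9.2 tip [-36.9 -51.7] cum [-14.5  33.2]
[34 17] tooly 1.1 toolz -9.4 tip [-42.9 -46.9] cum [-15.6  42.7]
[41 17] tooly -0.1 toolz -9.5 tip [-48.3 -41.3] cum [-15.5  52.1]
[47 18] tooly 1.5 toolz -6.9 tip [-55.8 -37.6] cum [-17.  59.]
[52 20] tooly 3.9 toolz -5.0 tip [-65.9 -35.1] cum [-20.9  64. ]
[53.5 24. ] tooly 10.3 toolz 0.6 tip [-81.4 -37.1] cum [-31.3  63.4]
[54 28] tooly 10.8 toolz 1.1 tip [-96.5 -39. ] cum [-42.1  62.3]
[53.5 32. ] tooly 11.2 toolz 2.2 tip [-111.   -41.5] cum [-53.3  60.1]
[52.6 37.8] tooly 16.4 toolz 2.5 tip [-132.1  -44.2] cum [-69.7  57.6]
[52.2 39.6] tooly 5.1 toolz 0.8 tip [-138.5  -45. ] cum [-74.8  56.8]
```

```bash
python3 -m crank '[[0,4.6,-6.7,0,0,0,0],[0,4.4,-8.4,0,0,0,0],[0,3.3,-8.9,0,0,0,0],[0,2.2,-9.2,0,0,0,0],[0,1.1,-9.4,0,0,0,0],[0,0,-9.5,0,0,0,0],[0,0,0,0,0,0,0],[0,0,0,0,0,0,0]]'
python3 - <<'E'
from h import *
s,r=tq();cv2.imwrite("pics/w4.png",read_camera("wrist"));im=read_camera("scene")[140:260,240:400]
cv2.imwrite("pics/s4.png",cv2.resize(im,None,fx=5,fy=5,interpolation=cv2.INTER_CUBIC))
print(s["tcp_pos"],s["wrist_force"],s["ft_torque"],s["finger_gap"])
E
```

```text
clock: 8.3
tcp_pos: [0.6235, -0.0952, 0.2923]
orientation: [-0.014, 0.708, -0.706, 0.014]
wrist_force: [51.6, 3.9, -22.5]
finger_gap: 0.0088
[ 0.62346364 -0.09521255  0.29232378] [ 51.58141715   3.93244577 -22.48899393] [ 6.71196468e-01 -9.68998641e+00  4.33624503e-03] 0.008815236739223449
```

View pics/w4.png

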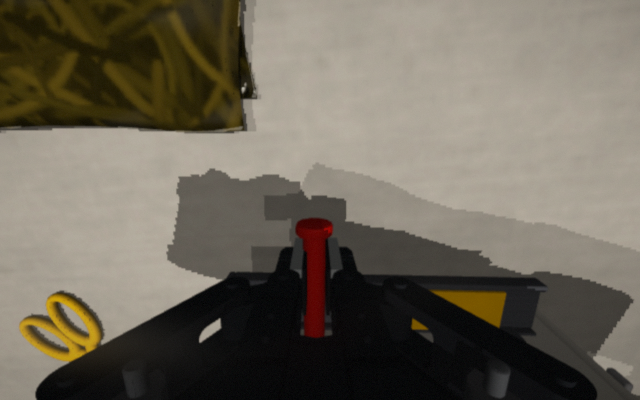

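View pics/s4.png

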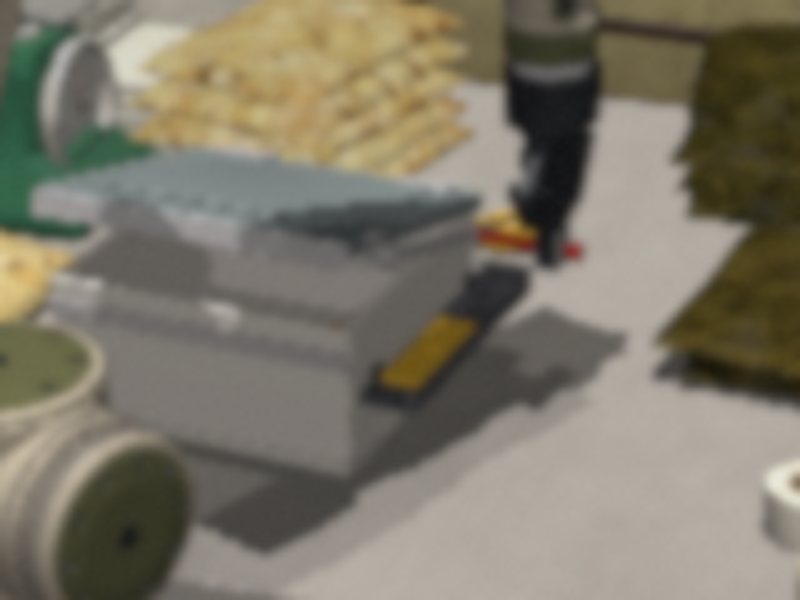

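The wrist force is 52 N in +x, and the tool lags its target by 13 mm. Either the bar is dragging in the tight grip instead of turning, or the rod is at its stop. I'll work out the linkage state from the measured pose.

Run:
```python
from h import *
s,r=tq();gp=s["tcp_pos"]+r.apply([0,0,.155]);print(gp,r.as_matrix().round(3))
x,z=gp[0]-.687,gp[2]-.13
print(inv_grip(x,z,(30,12)),np.hypot(x,z),s["wrist_force"])
c=calibration("scene")
for t in [20,25,30,35,40,45]:
    print(t,proj(c,[[.687-.25*np.cos(t*D2),y,.13+.25*np.sin(t*D2)] for y in(-.005,.25)]).round(1).tolist(), [((a-240)*5,(b-140)*5) for a,b in proj(c,[[.687-.25*np.cos(t*D2),-.005,.13+.25*np.sin(t*D2)]])])
print(proj(c,[[.687,-.005,.13],[.437,-.005,0]]))
```

```text
[ 0.62967893 -0.09526061  0.13747909] [[ 0.002 -0.999  0.04 ]
 [-1.    -0.002 -0.   ]
 [ 0.    -0.04  -0.999]]
[22.81521862  5.49913352] 0.05780693588450874 [ 51.91446817   4.41084989 -23.41199601]
20 [[309.8, 183.2], [251.0, 172.8]] [(np.float64(349.12080834059395), np.float64(215.8681216717916))]
25 [[310.7, 177.3], [251.8, 167.2]] [(np.float64(353.47133167879946), np.float64(186.68414554757462))]
30 [[311.8, 171.5], [252.8, 161.7]] [(np.float64(358.8732654594327), np.float64(157.62764809548543))]
35 [[313.1, 165.8], [254.1, 156.3]] [(np.float64(365.27033088986656), np.float64(129.00305172304257))]
40 [[314.5, 160.2], [255.6, 151.0]] [(np.float64(372.59311954778923), np.float64(101.10840161237405))]
45 [[316.2, 154.8], [257.3, 146.0]] [(np.float64(380.76046810833077), np.float64(74.22992596612588))]
[[335.11728325 181.09870843]
 [309.36642204 235.77599438]]
```

The linkage sits near its dead point: phi is about 5°, so the lid's weight needs about 45 N along the rod, and arm compliance let phi shrink. Moving the target outward (−x) and slightly up increases phi, and the load should then drop.

```bash
python3 -m crank '[[0,3,-1,0,0,0,0],[0,3,-1,0,0,0,0],[0,3,-1,0,0,0,0],[0,3,-1,0,0,0,0],[0,0,0,0,0,0,0],[0,0,0,0,0,0,0],[0,0,0,0,0,0,0],[0,0,0,0,0,0,0]]' 45
cat >> h.py <<'E'
def lk(g=(45,38)):
    s,r=tq();gp=s["tcp_pos"]+r.apply([0,0,.155]);x,z=gp[0]-.687,gp[2]-.13
    q=inv_grip(x,z,g);print("clk %.2f"%s["clock"],"gp",gp.round(4),"t,phi",q.round(1),"tip rel hole x,z(plate) mm",((tip(*q)-[.5485-.687,-.06])*1e3).round(1),"F",s["wrist_force"].round(1),"T",s["ft_torque"].round(2),"gap %.4f"%s["finger_gap"],"tilt",np.degrees(np.arcsin(r.as_matrix()[0,2])).round(2))
    return s
E
python3 - <<'E'
from h import *
lk((30,15))
E
```

```text
clock: 9.4
tcp_pos: [0.6199, -0.0956, 0.2977]
orientation: [-0.022, 0.708, -0.705, 0.022]
wrist_force: [87.7, 6.7, -42.4]
finger_gap: 0.0085
clk 9.40 gp [ 0.6297 -0.0956  0.143 ] t,phi [30.4  6.4] tip rel hole x,z(plate) mm [125.3  40.1] F [ 87.7   6.7 -42.4] T [  1.1  -15.9    0.02] gap 0.0085 tilt 3.62
```

The force grew to 97 N, so the rod is on its inner stop. I'm backing off. The plan is to ease the target back, let the lid shut, return the rod to parked, and redo the lift with more outward lead and a lighter grip.

```bash
python3 -m crank '[[0,-8,1,0,0,0,0],[0,-8,2,0,0,0,0],[0,-8,2,0,0,0,0],[0,-5,2,0,0,0,0],[0,-3,2,0,0,0,0],[0,0,2,0,0,0,0],[0,0,2,0,0,0,0],[0,0,2,0,0,0,0]]' 45
python3 - <<'E'
from h import *
lk((20,5))
E
```

```text
clock: 10.4
tcp_pos: [0.6303, -0.0948, 0.2786]
orientation: [0.001, -0.707, 0.707, -0.001]
wrist_force: [5.1, -0.2, -0.9]
finger_gap: 0.0087
clk 10.40 gp [ 0.6308 -0.0948  0.1236] t,phi [5.  4.1] tip rel hole x,z(plate) mm [136.6  44.9] F [ 5.1 -0.2 -0.9] T [-0.14 -0.97  0.09] gap 0.0087 tilt 0.19
```

```bash
python3 -m crank '[[0,0,6,0,0,0,0],[0,1,6,0,0,0,0],[0,1,6,0,0,0,0],[0,1,6,0,0,0,0],[0,1,6,0,0,0,0],[0,0.5,5,0,0,0,0],[0,0,3,0,0,0,0],[0,0,0,0,0,0,0]]' 45
python3 - <<'E'
from h import *
lk((0,17))
im=read_camera("scene")[140:260,240:400]
cv2.imwrite("pics/s5.png",cv2.resize(im,None,fx=5,fy=5,interpolation=cv2.INTER_CUBIC))
E
```

```text
clock: 11.4
tcp_pos: [0.6244, -0.0948, 0.2393]
orientation: [-0.001, -0.707, 0.708, 0.001]
wrist_force: [1.3, -2.6, -1.0]
finger_gap: 0.0088
clk 11.40 gp [ 0.6242 -0.0948  0.0843] t,phi [ 1. 17.] tip rel hole x,z(plate) mm [127.9  -2.8] F [ 1.3 -2.6 -1. ] T [-0.48 -0.28  0.09] gap 0.0088 tilt -0.1
```

View pics/s5.png

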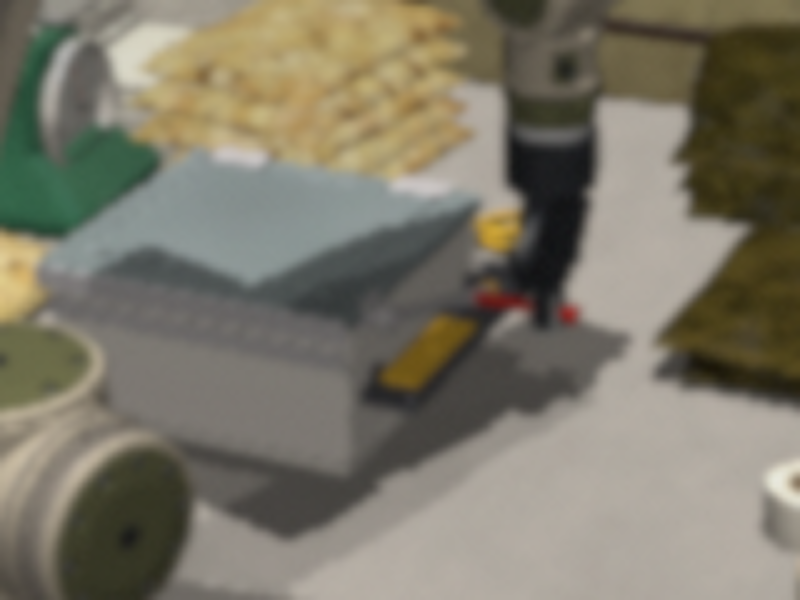

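Run:
```python
from h import *
pts=[(0,17),(6,17),(12,17),(19,18),(26,19),(33,20.5),(40,22),(46,24),(50,26),(52,29),(53,32),(52.7,35),(52.5,38),(52.2,39.6)]
def lead(t,p): return 6*np.cos(t*D2)/np.sin(p*D2)*np.sin(17*D2)
g=[]
for i,(t,p) in enumerate(pts):
    l=0 if i==0 else lead(t,p)*(0.5 if i==1 else 1); g.append(G(t,p)-[l/1e3,0])
for p,a,b in zip(pts[1:],g,g[1:]): print(np.round(p,1),"tooly %.1f toolz %.1f"%(-(b-a)[0]*1e3,-(b-a)[1]*1e3),"tip",(tip(*p)*1e3).round(1), "cum",((b-g[0])*1e3).round(1))
print(inv_grip(-.068,-.047,(3,18)),tip(*inv_grip(-.068,-.047,(3,18))))
```

```text
[ 6 17] tooly 7.5 toolz -6.7 tip [-15.9 -61.5] cum [-7.5  6.7]
[12 17] tooly 6.7 toolz -7.2 tip [-22.3 -59.5] cum [-14.2  13.9]
[19 18] tooly 4.6 toolz -6.6 tip [-31.6 -59.4] cum [-18.9  20.5]
[26 19] tooly 4.1 toolz -7.4 tip [-41.2 -57.8] cum [-23.   27.9]
[33.  20.5] tooly 4.4 toolz -7.4 tip [-52.4 -55.7] cum [-27.4  35.3]
[40 22] tooly 3.8 toolz -8.4 tip [-63.8 -51.6] cum [-31.2  43.7]
[46 24] tooly 4.5 toolz -7.4 tip [-75.8 -47.4] cum [-35.6  51.1]
[50 26] tooly 4.4 toolz -5.1 tip [-86.2 -43.9] cum [-40.1  56.2]
[52 29] tooly 7.5 toolz -1.9 tip [-98.7 -42.9] cum [-47.6  58.2]
[53 32] tooly 7.9 toolz -0.9 tip [-110.7  -42.5] cum [-55.4  59.1]
[52.7 35. ] tooly 8.3 toolz 1.2 tip [-121.7  -43.8] cum [-63.7  57.9]
[52.5 38. ] tooly 8.3 toolz 0.6 tip [-132.8  -44.4] cum [-72.   57.4]
[52.2 39.6] tooly 4.5 toolz 0.6 tip [-138.5  -45. ] cum [-76.5  56.7]
[ 4.77036593 19.15206753] [-0.01772476 -0.06930247]
```

```bash
python3 -m crank '[[0,6,-6.5,0,0,0,0],[0,7,-6.5,0,0,0,0],[0,6,-6.5,0,0,0,0],[0,0,0,0,0,0,0],[0,0,0,0,0,0,0],[0,0,0,0,0,0,0],[0,0,0,0,0,0,0],[0,0,0,0,0,0,0]]' 35
python3 - <<'E'
from h import *
lk((15,17))
E
```

```text
clock: 12.45
tcp_pos: [0.6107, -0.0949, 0.26]
orientation: [0.004, -0.707, 0.707, -0.005]
wrist_force: [20.5, -1.3, -11.8]
finger_gap: 0.0085
clk 12.45 gp [ 0.6127 -0.095   0.105 ] t,phi [18.9 17.3] tip rel hole x,z(plate) mm [108.6   2.5] F [ 20.5  -1.3 -11.8] T [-0.14 -3.39 -0.03] gap 0.0085 tilt 0.73
```

The lift is working: phi is 17°, t is 19°, and the force is 24 N and stable. Continuing.

```bash
python3 -m crank '[[0,4,-7.4,0,0,0,0],[0,4.4,-7.4,0,0,0,0],[0,4,-8,0,0,0,0],[0,4.5,-7,0,0,0,0],[0,0,0,0,0,0,0],[0,0,0,0,0,0,0],[0,0,0,0,0,0,0],[0,0,0,0,0,0,0]]' 35
python3 - <<'E'
from h import *
lk((40,22))
E
```

```text
clock: 13.45
tcp_pos: [0.5893, -0.0949, 0.2874]
orientation: [-0.0, -0.707, 0.708, 0.0]
wrist_force: [5.9, -2.5, -10.8]
finger_gap: 0.0087
clk 13.45 gp [ 0.5892 -0.0949  0.1324] t,phi [45.5 25.2] tip rel hole x,z(plate) mm [58.8 10.5] F [  5.9  -2.5 -10.8] T [-0.71 -0.81  0.1 ] gap 0.0087 tilt -0.06
```

```bash
python3 -m crank '[[0,4,-5,0,0,0,0],[0,7,-3,0,0,0,0],[0,8,-1,0,0,0,0],[0,8,0,0,0,0,0],[0,6,0.5,0,0,0,0],[0,3,0.5,0,0,0,0],[0,0,0,0,0,0,0],[0,0,0,0,0,0,0]]' 35
python3 - <<'E'
from h import *
s=lk()
im=read_camera("scene")[120:260,240:400]
cv2.imwrite("pics/s6.png",cv2.resize(im,None,fx=4,fy=4,interpolation=cv2.INTER_CUBIC));cv2.imwrite("pics/w6.png",read_camera("wrist"))
E
```

```text
clock: 14.45
tcp_pos: [0.5527, -0.0947, 0.2971]
orientation: [-0.001, -0.707, 0.708, 0.0]
wrist_force: [0.5, -4.2, -4.0]
finger_gap: 0.0091
clk 14.45 gp [ 0.5526 -0.0949  0.1421] t,phi [53.1 38.8] tip rel hole x,z(plate) mm [ 2.2 17.1] F [ 0.5 -4.2 -4. ] T [-0.96  0.03  0.03] gap 0.0091 tilt -0.05
```

View pics/s6.png

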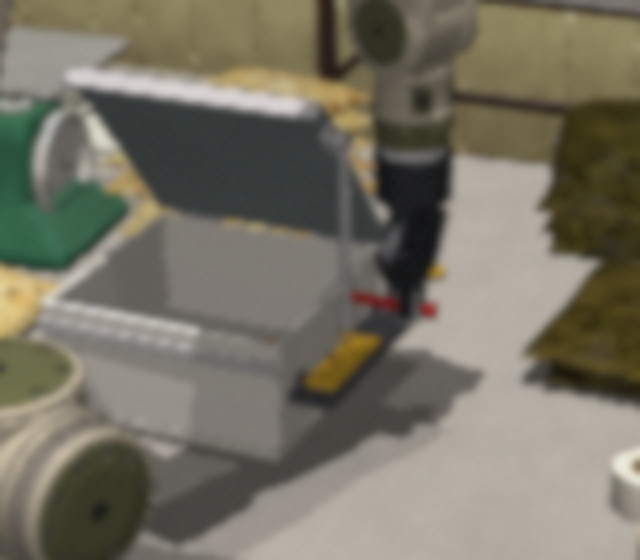

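View pics/w6.png

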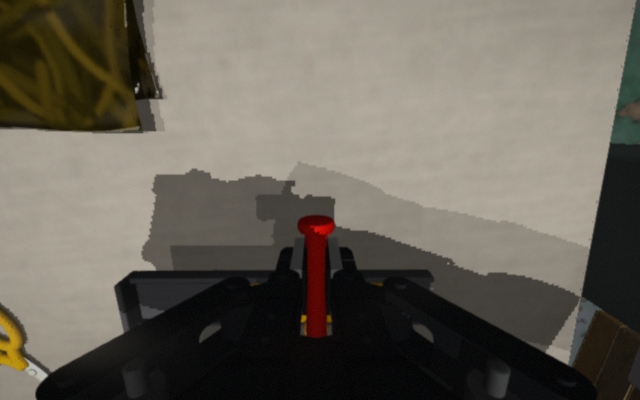

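The lid is about 53° open and the foot is about 17 mm above the plate, roughly 2 mm behind the hole. Next I'll compute the descent.

Run:
```python
from h import *
hx=.5485-.687
for z in [17,10,5,2,0,-3,-8,-13]:
    q=inv_tip(hx,-.06+z/1e3);g=G(*q)+[.687,.13]; print(z,q.round(1),g.round(4))
q=inv_tip(hx+.003,-.06);print("x+3",q,G(*q)+[.687,.13])
```

```text
17 [53.  39.4] [0.5509 0.1419]
10 [50.1 40.1] [0.5487 0.135 ]
5 [48.1 40.6] [0.5472 0.13  ]
2 [46.8 40.9] [0.5463 0.127 ]
0 [46.  41.1] [0.5457 0.1249]
-3 [44.8 41.4] [0.5449 0.1219]
-8 [42.8 42.1] [0.5436 0.1168]
-13 [40.9 42.7] [0.5423 0.1117]
x+3 [45.95695425 40.31814197] [0.54792687 0.12488381]
```

```bash
python3 -m crank '[[0,2,3,0,0,0,0],[0,2,3,0,0,0,0],[0,1,3,0,0,0,0],[0,1,2,0,0,0,0],[0,0,1,0,0,0,0],[0,0,1,0,0,0,0],[0,0,0,0,0,0,0],[0,0,0,0,0,0,0]]' 35
python3 - <<'E'
from h import *
s=lk()
E
```

```text
clock: 15.55
tcp_pos: [0.5467, -0.0947, 0.2839]
orientation: [-0.001, -0.707, 0.708, 0.0]
wrist_force: [-2.3, -6.1, -3.9]
finger_gap: 0.0086
clk 15.55 gp [ 0.5466 -0.0949  0.1289] t,phi [47.6 40.8] tip rel hole x,z(plate) mm [-0.4  4. ] F [-2.3 -6.1 -3.9] T [-1.11  0.06  0.1 ] gap 0.0086 tilt -0.05
```

```bash
python3 -m crank '[[0,0.2,1,0,0,0,0],[0,0.2,1,0,0,0,0],[0,0.2,1,0,0,0,0],[0,0.2,1,0,0,0,0],[0,0,0.5,0,0,0,0],[0,0,0,0,0,0,0],[0,0,0,0,0,0,0],[0,0,0,0,0,0,0]]' 35
python3 - <<'E'
from h import *
s=lk()
E
```

```text
clock: 16.55
tcp_pos: [0.5453, -0.0947, 0.2794]
orientation: [-0.001, -0.707, 0.708, 0.0]
wrist_force: [-4.1, -5.9, -1.7]
finger_gap: 0.0091
clk 16.55 gp [ 0.545  -0.0948  0.1244] t,phi [45.8 41.4] tip rel hole x,z(plate) mm [-0.8 -0.5] F [-4.1 -5.9 -1.7] T [-1.12  0.42  0.09] gap 0.0091 tilt -0.13
```

```bash
python3 -m crank '[[0,0,0.5,0,0,0,0],[0,0,0.5,0,0,0,0],[0,0,0.5,0,0,0,0],[0,0,0.5,0,0,0,0],[0,0,0,0,0,0,0],[0,0,0,0,0,0,0],[0,0,0,0,0,0,0],[0,0,0,0,0,0,0]]' 35
python3 - <<'E'
from h import *
s=lk()
E
```

```text
clock: 17.55
tcp_pos: [0.5451, -0.0947, 0.2774]
orientation: [-0.001, -0.707, 0.708, 0.001]
wrist_force: [-3.8, -5.9, -1.0]
finger_gap: 0.0089
clk 17.55 gp [ 0.5446 -0.0948  0.1224] t,phi [45.  41.6] tip rel hole x,z(plate) mm [-0.7 -2.5] F [-3.8 -5.9 -1. ] T [-1.2   0.61  0.11] gap 0.0089 tilt -0.18
```

```bash
python3 -m crank '[[0,0.2,0.5,0,0,0,0],[0,0.2,0.5,0,0,0,0],[0,0.2,0.5,0,0,0,0],[0,0,0.5,0,0,0,0],[0,0,0.5,0,0,0,0],[0,0,0.5,0,0,0,0],[0,0,0,0,0,0,0],[0,0,0,0,0,0,0]]' 35
python3 - <<'E'
from h import *
s=lk()
E
```

```text
clock: 18.55
tcp_pos: [0.5444, -0.0947, 0.2741]
orientation: [-0.002, -0.707, 0.708, 0.001]
wrist_force: [-4.2, -5.9, -3.6]
finger_gap: 0.0086
clk 18.55 gp [ 0.5439 -0.0948  0.1191] t,phi [43.7 41.9] tip rel hole x,z(plate) mm [-0.4 -5.7] F [-4.2 -5.9 -3.6] T [-1.18  0.73  0.13] gap 0.0086 tilt -0.2
```

The foot is nominally 5.7 mm below the plate top and the hand still carries the lid's load with no push-back, so it appears to be in the hole. Continuing down.

```bash
python3 -m crank '[[0,0.2,0.8,0,0,0,0],[0,0.2,0.8,0,0,0,0],[0,0.2,0.8,0,0,0,0],[0,0.2,0.8,0,0,0,0],[0,0.2,0.8,0,0,0,0],[0,0,0.8,0,0,0,0],[0,0,0,0,0,0,0],[0,0,0,0,0,0,0]]' 35
python3 - <<'E'
from h import *
s=lk()
im=read_camera("scene")[120:260,240:400]
cv2.imwrite("pics/s7.png",cv2.resize(im,None,fx=4,fy=4,interpolation=cv2.INTER_CUBIC))
E
```

```text
clock: 19.55
tcp_pos: [0.5437, -0.0946, 0.2713]
orientation: [-0.001, -0.707, 0.708, -0.0]
wrist_force: [-7.2, -4.6, 9.2]
finger_gap: 0.0085
clk 19.55 gp [ 0.5435 -0.0948  0.1163] t,phi [42.6 42.1] tip rel hole x,z(plate) mm [ 0.1 -8.5] F [-7.2 -4.6  9.2] T [-0.88  1.37  0.11] gap 0.0085 tilt -0.07
```

View pics/s7.png

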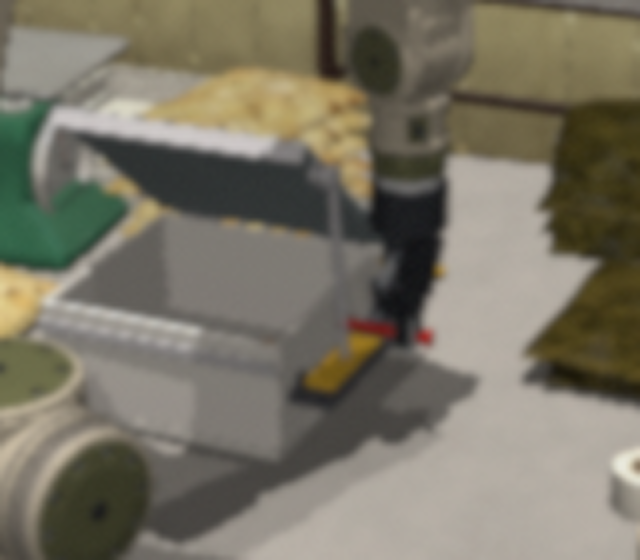

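Push-back has appeared: Fz is +9 N and the hand lags about 2 mm. Either the collar is on the plate or the tip is on the plate's surface. I'll ease off slightly and measure the lid angle from the image.

```bash
python3 -m crank '[[0,0,-1.2,0,0,0,0],[0,0,0,0,0,0,0],[0,0,0,0,0,0,0],[0,0,0,0,0,0,0],[0,0,0,0,0,0,0],[0,0,0,0,0,0,0],[0,0,0,0,0,0,0],[0,0,0,0,0,0,0]]' 35
python3 - <<'E'
from h import *
s=lk()
a=read_camera("scene");cv2.imwrite("pics/s8.png",a)
im=a[150:230,290:350]
cv2.imwrite("pics/z8.png",cv2.resize(im,None,fx=7,fy=7,interpolation=cv2.INTER_CUBIC))
c=calibration("scene")
for t in [40.9,43,46,53]:
    P=[.687-.215*np.cos(t*D2),-.025,.13+.215*np.sin(t*D2)]
    print(t,((proj(c,[P])-[290,150])*7).round(0))
for z in (.057,.07,.083): print("rod axis at hole z",z,((proj(c,[[.5485,-.0254,z]])-[290,150])*7).round(0))
E
```

```text
clock: 20.6
tcp_pos: [0.5438, -0.0946, 0.2716]
orientation: [-0.001, -0.707, 0.708, 0.0]
wrist_force: [-4.8, -5.3, 3.8]
finger_gap: 0.0088
clk 20.60 gp [ 0.5435 -0.0948  0.1166] t,phi [42.8 42.1] tip rel hole x,z(plate) mm [-0.  -8.2] F [-4.8 -5.3  3.8] T [-0.99  0.87  0.04] gap 0.0088 tilt -0.1
40.9 [[229.  94.]]
43 [[233.  80.]]
46 [[239.  61.]]
53 [[254.  19.]]
rod axis at hole z 0.057 [[252. 431.]]
rod axis at hole z 0.07 [[252. 410.]]
rod axis at hole z 0.083 [[251. 390.]]
```

View pics/z8.png

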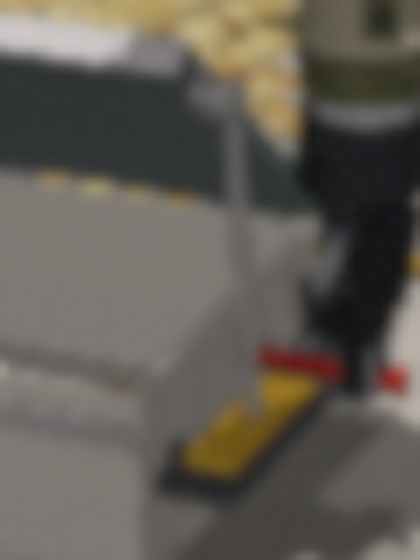

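The hub appears at row ~95, where t=40.9° predicts 94, and the same reading on the earlier 53° picture agreed. The rod's end meets the plate near (252,412), where the model puts the collar when it is on the plate (z 0.07, row 410). So the foot is sunk to its collar and the bar slid ~3 mm in the pads. I'll ease the residual push and open the fingers a little.

```bash
python3 -m crank '[[0,0,-0.6,0,0,0,0],[0,0,0,0,0,0,0],[0,0,0,0,0,0,0.2],[0,0,0,0,0,0,0.3],[0,0,0,0,0,0,0.4],[0,0,0,0,0,0,0.4],[0,0,0,0,0,0,0.4],[0,0,0,0,0,0,0.4]]' 20
python3 - <<'E'
from h import *
s=lk()
a=read_camera("scene");cv2.imwrite("pics/s9.png",a)
im=a[150:230,290:350]
cv2.imwrite("pics/z9.png",cv2.resize(im,None,fx=7,fy=7,interpolation=cv2.INTER_CUBIC));cv2.imwrite("pics/w9.png",read_camera("wrist"))
E
```

```text
clock: 21.65
tcp_pos: [0.5448, -0.0945, 0.2716]
orientation: [0.0, -0.707, 0.707, 0.0]
wrist_force: [-0.6, -0.9, 0.1]
finger_gap: 0.0342
clk 21.65 gp [ 0.5448 -0.0945  0.1166] t,phi [42.7 41.6] tip rel hole x,z(plate) mm [ 1.7 -8.2] F [-0.6 -0.9  0.1] T [-0.01  0.06 -0.02] gap 0.0342 tilt -0.0
```

View pics/z9.png

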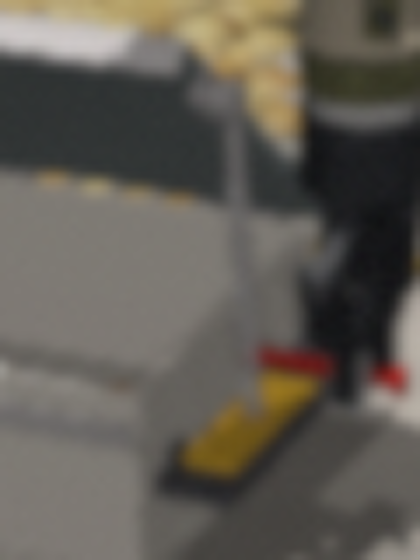

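View pics/w9.png

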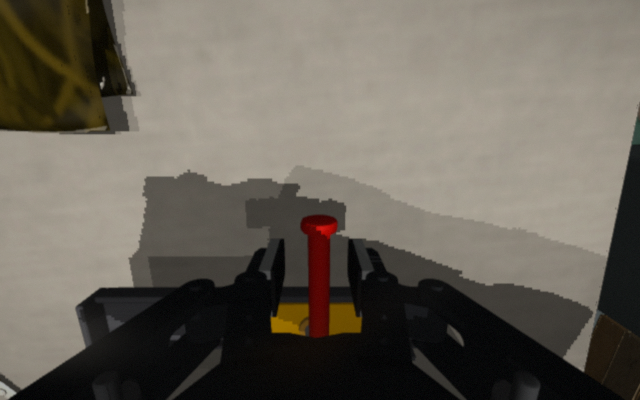

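With the fingers open (gap 34 mm) the lid and hub haven't moved, and wrist forces are ~0. The collar is visible on the plate in the wrist view near (308,325). Withdrawing straight up.

```bash
python3 -m crank '[[0,0,-5,0,0,0,0.4],[0,0,-10,0,0,0,0.4],[0,0,-20,0,0,0,0.4],[0,0,-30,0,0,0,0.4],[10,0,-30,0,0,0,0.4],[20,0,-30,0,0,0,0.4],[0,0,0,0,0,0,0.4],[0,0,0,0,0,0,0.4]]'
python3 - <<'E'
from h import *
s=lk()
import pickle
c=calibration("wrist");pickle.dump(c,open("c10.pkl","wb"));w=read_camera("wrist");cv2.imwrite("pics/w10.png",w)
a=read_camera("scene");im=a[150:230,290:350]
cv2.imwrite("pics/z10.png",cv2.resize(im,None,fx=7,fy=7,interpolation=cv2.INTER_CUBIC))
E
```

```text
clock: 22.75
tcp_pos: [0.5445, -0.1244, 0.3966]
orientation: [0.0, -0.707, 0.708, 0.0]
wrist_force: [-1.0, -0.1, 0.0]
finger_gap: 0.0339
clk 22.75 gp [ 0.5445 -0.1244  0.2416] t,phi [84.8 55.4] tip rel hole x,z(plate) mm [-46.2 136.3] F [-1.  -0.1  0. ] T [ 0.   -0.02  0.03] gap 0.0339 tilt -0.0
```

View pics/z10.png

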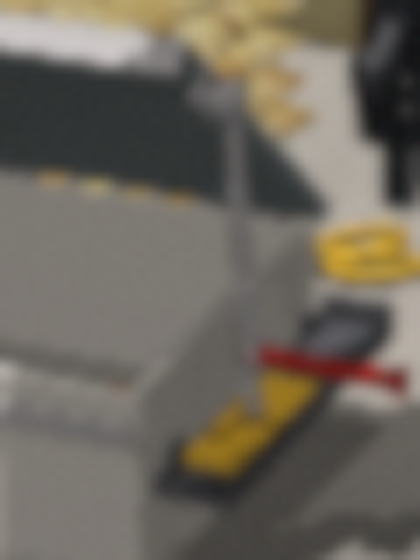

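View pics/w10.png

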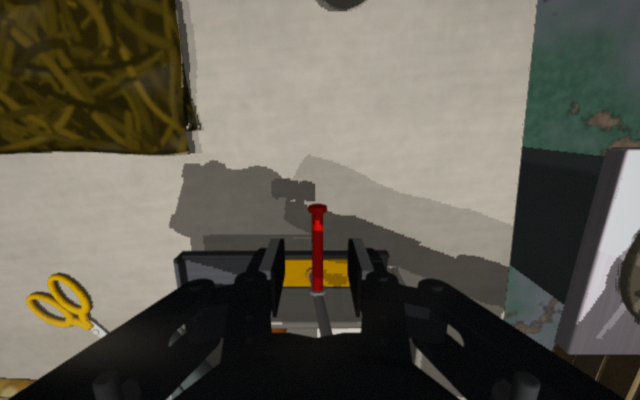

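The lid stands with the robot clear. One last numeric check: the bar's height from the wrist view, expected 0.112 if seated and 0.125 if the tip is only on the plate's surface.

Run:
```python
from h import *
import pickle
c=pickle.load(open("c10.pkl","rb"))
for z,x in((.1117,.5423),(.1249,.5457)): print(z,proj(c,[[x,-.1194,z],[x,-.0254,z]]).round(1), "bar px width",(c["fx"]*.011/((np.array(c["extrinsics"])@[x,-.09,z,1])[2])).round(1))
w=cv2.imread("pics/w10.png")[190:310,270:370];cv2.imwrite("pics/z11.png",cv2.resize(w,None,fx=5,fy=5,interpolation=cv2.INTER_CUBIC))
```

```text
0.1117 [[319.5 204.7]
 [319.2 293.8]] bar px width 11.6
0.1249 [[315.8 208.9]
 [315.9 301.7]] bar px width 12.1
```

View pics/z11.png

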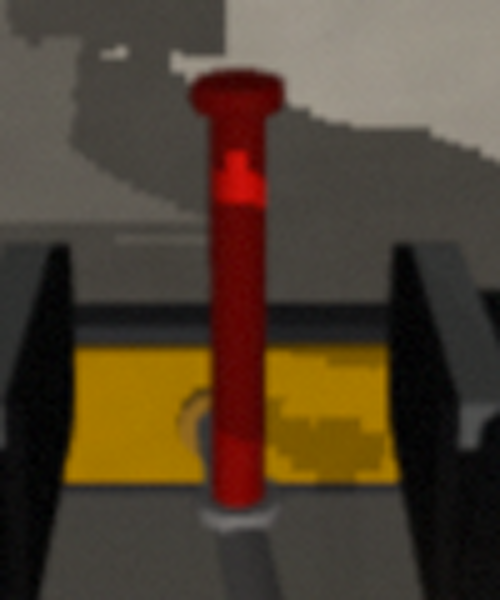

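The bar spans rows 204–293, where the seated model predicts 204.7–293.8; resting on the surface would give 209–302. The collar lies flat on the plate. Handing in.

```bash
python3 -c "
from workcell import *
print(hand_in()); print(get_state()['clock'])"
```

```text
the job is handed in; nothing more can be done
None
the job is handed in; nothing more can be done
```

I gripped the red cross-bar, raised the lid and lowered the brass foot into the holding hole. The rod now carries the lid with the gripper clear. I handed the job in at about 23 s; no verdict was reported.

**Checks that agreed**
- The hub's image position gives a lid angle of about 41° (0.71 rad).
- The bar's ends in the last wrist picture, rows 204 and 293, match the collar-on-plate model (204.7 and 293.8). A foot only resting on the plate would give 209 and 302.
- After release the lid showed no movement in the pictures, and the wrist force stayed at about 1 N or less.
- The robot never worked near the bystanders, and they showed no sign of moving in the pictures. I did not measure their positions.

**What went wrong or disagreed**
- **First lift:** the rod folded onto its inner stop and the wrist force rose to 97 N, below the 120 N limit. I lowered the lid, re-parked the rod and lifted again with more outward lead and a lighter grip.
- **Foot depth:** the hand's pose put the foot only 8.2 mm deep. The pictures show it fully seated, about 13 mm deep, so the bar probably slid a few mm in the pads.
- **Foot force:** I could only estimate it from the wrist force. The highest was about 13 N, against the 20 N limit.

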